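# Switch the press on with its flat key

### The arm

A 6-joint arm with a two-finger parallel gripper is mounted at the origin on a cart in front of the work surface, level with it; the furniture and walls round the work are solid. World frame = base frame: x ahead of the robot, y to its left, z up, the work surface at z = 0. Lengths are in mm, angles in rad, forces in N, time in s.
With the tool pointing down it reaches from about 275 to 1000 mm from the base axis. Payload 8.4 kg.
Tool frame: the origin (TCP) lies at the centre of the arm's flange, where the gripper is bolted on; the fingertips stand r.tip_extent ahead of it and the grasp point (between the pads) lies 155 mm ahead of it (r.tip_extent is the distance from the TCP to the fingertips, in mm); z points along the fingers, y is the direction in which the jaws open and shut (so a half turn about z gives the same grasp; the last joint's range is limited). The gripper opens to 85 mm and grips with 20 to 120 N. Pads are 22 mm wide; open, the fingers measure 114 mm over their backs; the gripper's body (76 mm by 85 mm) begins 54 mm behind the grasp point. The pads swing forward as they close: fully open they stand 13 mm farther back than shut.
Start: joints at [1.194, 0.353, 1.633, -0, 1.155, -0.002], TCP at [228.803, 581.617, 404.681] pointing down, gripper open.
Joint ranges: [-2.63, 2.63], [-0.92, 2.1], [0.06, 2.66], [-1.3, 4.44], [0, 2.69], [-3.02, 3.02]. Speed limits (rad/s): [2.22, 2.22, 2.79, 3.14, 3.14, 3.14].

### API

Orientations are given as [roll, pitch, yaw] about the fixed x, y, z axes, in that order (R = Rz(yaw) Ry(pitch) Rx(roll)).
In Python, from rig import sense, grab_frame, job, r gives the robot as it stands. The module is installed in compiled form; this text tells all that it offers.
- The arm moves only by the shell command python3 -m creep 'ROWS' [FORCE]. ROWS is JSON, a list of rows, each a list of 7 numbers: the turn, a rotation vector about the tool's x, y, z in rad, then the shift along the tool's x, y, z in mm, then the closure, from 0 (fully open) to 1 (shut). In form: [[wx, wy, wz, dx, dy, dz, fingers], ...]. A call has 1 to 10 rows; each row shifts and turns the pose as measured when the row begins, along the tool's axes as they then stand; what a row does not reach is not made up. A row lasts 1/12 s, in which the tool goes at most 41.7 mm and 7.16 degrees, less where a joint would pass 70% of its speed; a pose out of reach is approached as far as the arm can. A call with a gripper value outside its range is refused whole. The fingers move at their own pace and stop on an object; FORCE is the grip in N (left out, the last holds). Time passes only in rows, so rows that do not move let the fingers close. It gives the time, the measured TCP pose, the force and the opening at its end, in the units of the state.
- sense(): the state, without advancing time (a new reading comes with each control period).
- grab_frame(name): name is "scene" or "side" or "wrist"; returns a dict with "color" (400x640x3 uint8, red, green, blue), "mtx" (3x3 intrinsics, pixels), "T" (4x4, takes a point from camera to world coordinates). Camera axes: x right, y down, z forward; pixel columns grow to the right and rows downward; lengths in mm; the calibration is good to about 2 mm. A picture is of the moment at which its call begins. There is no depth.
- job.sign_off(): hands the job in, once; it reports no verdict.
The state is a dict: "clock": time; "qpos": joint angles; "qvel": joint speeds; "joint_efforts": joint torques, N m; "eef_pos": TCP position; "tcp_rot": TCP orientation; "contact_force": force on the tool from outside, world axes, zero at the start; "wrist_torque": the same for the moment, N m; "opening": opening from 0.0 (shut) to 1.0 (fully open).
Only numpy, scipy, OpenCV 4.12 (cv2) and the standard library are available. Lean on these libraries where they do the work, as an engineer would, in place of code of your own. Each camera call takes 0.05 s, during which the arm holds its last target.

### The job

Take the flat-bladed key out of the wooden key rack, push it fully home in the press's key switch (its slot may stand at any angle near the off dots, so feel or look for it), then turn it clockwise, seen from above, as far as it goes, so that the key stands in line with the two black on lines. Leave the key in the switch and let go; leave the square-shanked key in the rack and the other loose things where they are.

Things in the scene. Friction and masses are not known exactly. Their poses are not given: they have to be found in the camera images.
- flat_key: Steel key, upright, blade down, in a rack slot. Origin at the centre of the blade's lower end; z up, x along the blade's width, y through its thickness. Blade 15 (x) x 5 (y) mm, thinned to 2.5 at its end, 28 long up to the shoulder (28 x 10 mm); flat bow 36 (x) x 10 (y) mm from 36 to 72 mm above the origin, to grip across its thickness. Half a turn about z makes no difference.
- square_key: Plain steel key of another lock with a 9.5 mm square shank and a round head of 30 mm diameter, standing in the other rack slot; it does not fit the switch. Origin at the lower end of the shank, z up; head top 66 mm above the origin.
- key_rack: Hardwood block 120 (x) x 52 (y) x 38 (z) mm, fixed, with two slots 19 (x) x 11.5 (y) mm, 33 mm deep, at x = -32 and +32 mm. Origin under its centre. A key's shoulder rests on its top; lift a key 30 mm to clear it. Which key is in which slot varies.
- key_switch: Grey enclosure 96 x 96 mm on a 112 mm foot, fixed, with a 76 mm aluminium face plate, top 50 mm above the table; cable gland on its +x side. Origin under its centre, z up. The two black on lines lie along its x axis. Two small black dots mark off, on the line 1.7 rad anticlockwise from x, seen from above.
- keyway_mouth (a point): Centre of the round guide bore at the top of the face plate, axes parallel to the switch's. Bore 19 mm wide, 8 mm deep, countersunk to 27 mm; the blade turns freely in it. Off the slot below, the blade stops on the brass barrel, 8 mm below this point; fully home, the key's lower end is 28 mm below this point.
- thread_spool: Bystander: black thread spool, 43 mm wide and 50 mm high, standing; origin under its centre.
- wax_block: Bystander: beeswax block 38 x 58 x 17 mm lying flat; origin under its centre.
- rivet_box: Bystander: closed red rivet tin 72 x 106 x 27 mm; origin under its centre.
- barrel_face (a point): Centre of the brass barrel's top, in the bore. Its slot, 18 x 7 mm, starts at an unreported angle, 1.1 to 2.3 rad anticlockwise from the switch's x (blade and slot repeat every half turn). This point's axes are the switch's, not the slot's. The barrel turns clockwise from above to a stop with the slot along x, friction 0.1 N m, and stays put; new grips allowed.
Things that resemble listed ones, but are neither listed nor needed, are in the scene too. What is meant by the flat_key is not pink or yellow, and is the larger of those in its own colour.

How it is judged (in metres and radians):
On the way:
1. the flat key is fully home in the slot, not yet turned to the on lines (z of flat_key in the frame of keyway_mouth below -0.024 m and horizontal distance between flat_key and keyway_mouth below 0.004 m and angle between the x axis of flat_key and the x axis of key_switch, either way round above 0.5 rad), for 0.1 s.
At the end, for the whole second after the job is handed in: The flat key stands in the switch with its lower end at least 24 mm below the mouth and within 4 mm of the bore's axis, its blade within 0.2 rad of the switch's x axis (the on lines), released and at rest (z of flat_key in the frame of keyway_mouth below -0.024 m and horizontal distance between flat_key and keyway_mouth below 0.004 m and angle between the x axis of flat_key and the x axis of key_switch, either way round below 0.2 rad and linear speed of flat_key below 0.02 m/s); the robot touches nothing.
It fails at once if the square key is moved by more than 25 mm (distance of square_key from where it was at the start of the episode above 0.025 m).
It fails at once if the spool, the wax block or the rivet tin is moved by more than 30 mm (distance of any of thread_spool, wax_block, rivet_box from where it was at the start of the episode above 0.03 m).
It also fails if it takes over 54 s, if anything falls off the work surface, if the arm or the gripper's body presses on something with over 40 N, if the wrist force passes 120 N, or if a joint passes its speed limit or range.

## Working session

There is one attempt and no reset: what is moved stays moved. The work goes in short steps, Python scripts to look and compute and a shell command to move; the robot and the scene stay as the last step left them, time stands still between calls to the robot, and variables do not carry over. Pictures are saved under pics/ and viewed, and the job is handed in when it is done.

```bash
ls; mkdir -p pics; python3 - <<'E'
from rig import sense, grab_frame, job, r
import cv2
s=sense();print(s); print(r.tip_extent)
for n in ["scene","side","wrist"]:
    f=grab_frame(n); cv2.imwrite(f"pics/{n}0.png",f["color"][:,:,::-1]); print(n,f["mtx"].tolist(),f["T"].round(3).tolist())
E
```

```text
pics
{'clock': 0.0, 'qpos': array([ 1.19365479e+00,  3.53653725e-01,  1.63414038e+00, -2.56138419e-05,
        1.15517364e+00, -2.38017276e-03]), 'qvel': array([ 0.00082054,  0.00046755,  0.0003051 ,  0.00015432, -0.00091888,
       -0.00064688]), 'joint_efforts': array([ 2.83428571e-04, -6.05250764e+01, -3.42080390e+01, -9.12657060e-05,
        9.21855593e-03,  6.83594749e-05]), 'eef_pos': array([228.68796811, 581.40851632, 403.95535088]), 'tcp_rot': array([-3.14021751e+00,  2.01459427e-05,  2.76684166e+00]), 'contact_force': array([0.36020092, 0.05381815, 0.30272793]), 'wrist_torque': array([0.01372795, 0.03568593, 0.0183861 ]), 'opening': 1.0000106892437184}
173.4
scene [[464.5174661967038, 0.0, 321.2996737417779], [0.0, 464.5174661967038, 192.57535197078067], [0.0, 0.0, 1.0]] [[-0.748, -0.433, 0.502, -209.364], [-0.663, 0.493, -0.563, 777.278], [-0.004, -0.755, -0.656, 989.716], [0.0, 0.0, 0.0, 1.0]]
side [[442.0339022619997, 0.0, 319.8251425867501], [0.0, 442.0339022619997, 195.49023397588212], [0.0, 0.0, 1.0]] [[-1.0, -0.021, 0.02, 484.386], [-0.027, 0.433, -0.901, 970.097], [0.011, -0.901, -0.434, 536.94], [0.0, 0.0, 0.0, 1.0]]
wrist [[292.315476847679, 0.0, 318.98032851845767], [0.0, 292.315476847679, 200.54544093299296], [0.0, 0.0, 1.0]] [[0.367, 0.899, 0.24, 169.215], [0.93, -0.354, -0.095, 605.267], [-0.0, 0.259, -0.966, 373.558], [0.0, 0.0, 0.0, 1.0]]
```

View pics/scene0.png

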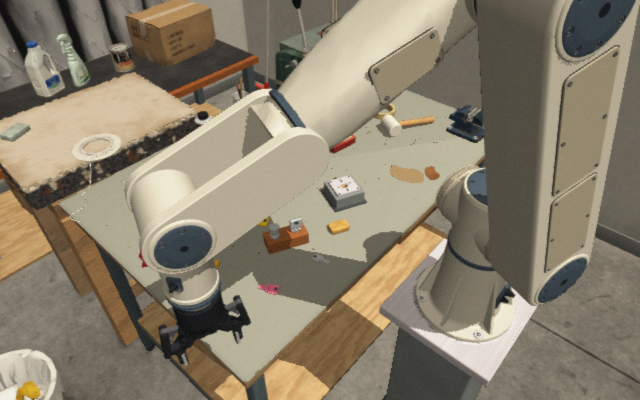

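View pics/side0.png

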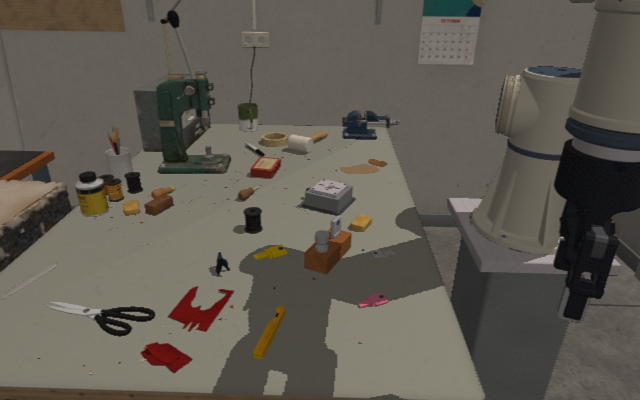

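View pics/wrist0.png

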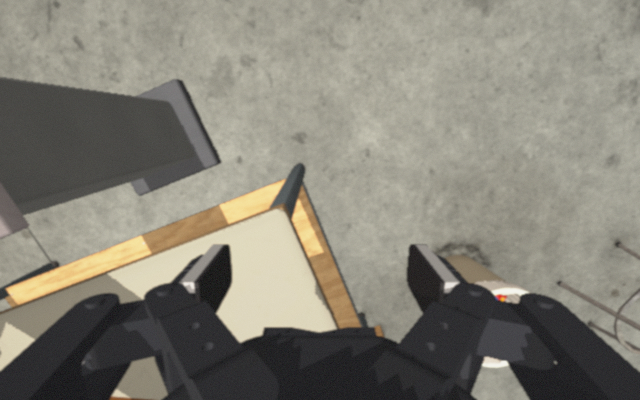

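```bash
python3 - <<'E'
import cv2, numpy as np
a=cv2.imread("pics/scene0.png")[165:300,225:385]; b=cv2.imread("pics/side0.png")[165:320,225:405]
cv2.imwrite("pics/c1.png",np.vstack([cv2.resize(a,(640,540//2*1),interpolation=3) if 0 else cv2.resize(a,None,fx=5,fy=4.4,interpolation=2)]))
cv2.imwrite("pics/c2.png",cv2.resize(b,None,fx=4.4,fy=3.8,interpolation=2))
E
```

```text
(no output)
```

View pics/c1.png

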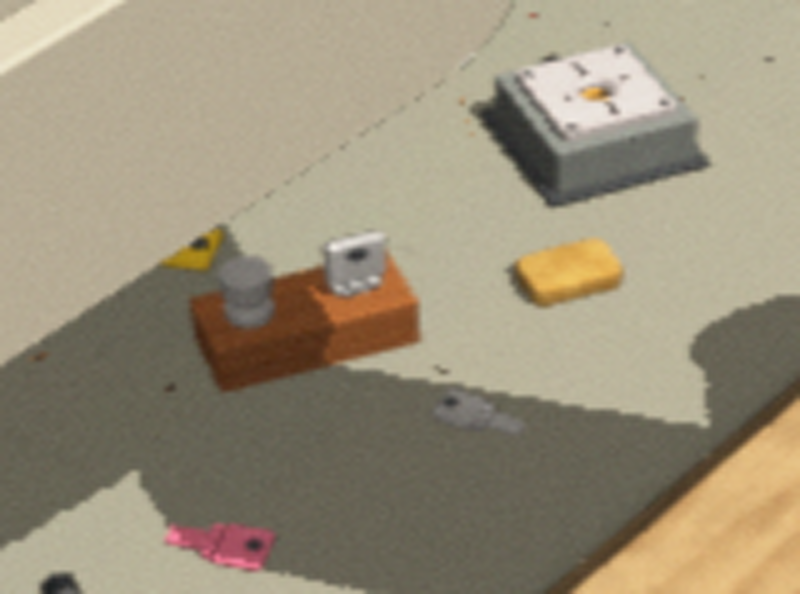

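View pics/c2.png

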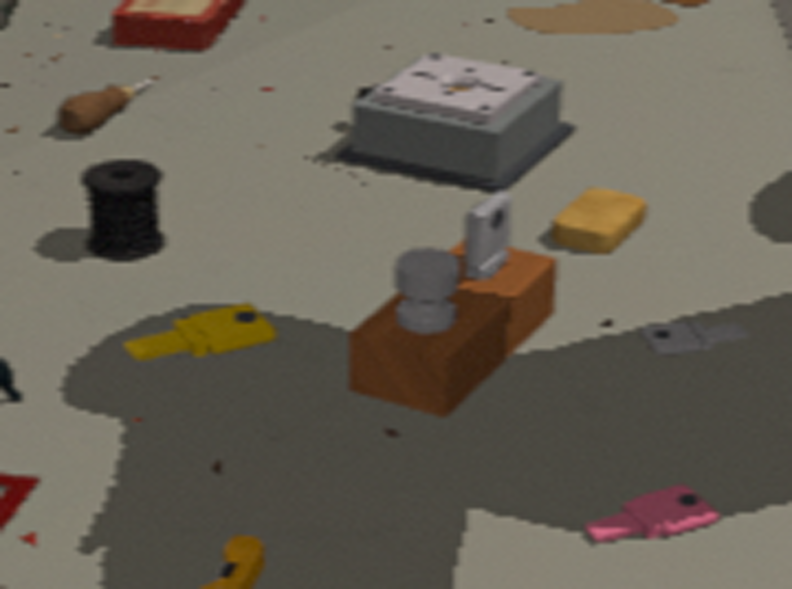

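```bash
cat > h.py <<'E'
import numpy as np, cv2
from rig import sense, grab_frame
def P(f):
    T=np.linalg.inv(f["T"]); return f["mtx"]@T[:3]
def proj(f,X):
    X=np.atleast_2d(X); p=P(f)@np.c_[X,np.ones(len(X))].T; return (p[:2]/p[2]).T
def tri(fs,uvs):
    A=[]
    for f,(u,v) in zip(fs,uvs):
        p=P(f); A+= [(u*p[2]-p[0])/464,(v*p[2]-p[1])/464]
    A=np.array(A); x=np.linalg.lstsq(A[:,:3],-A[:,3],rcond=None)[0]
    return x,[ (proj(f,x)[0]-uv).round(1).tolist() for f,uv in zip(fs,uvs)]
def plane(f,uv,z):
    uv=np.atleast_2d(uv); d=(f["T"][:3,:3]@np.linalg.inv(f["mtx"])@np.c_[uv,np.ones(len(uv))].T).T
    o=f["T"][:3,3]; return o+d*((z-o[2])/d[:,2])[:,None]
E
python3 - <<'E'
from h import *
a=grab_frame("scene");b=grab_frame("side")
S=lambda u,v:(225+u/5,165+v/4.4); D=lambda u,v:(225+u/4.4,165+v/3.8)
for n,p,q,z in [("bore",(598,92),(460,84),50),("keytop",(357,240),(490,203),82),("sqtop",(246,270),(428,263),76),("rackR",(418,302),(555,262),38),("rackB",(387,255),(470,240),38),("rackL",(190,298),(350,355),38)]:
    x,e=tri([a,b],[S(*p),D(*q)]); print(n,x.round(1),e, plane(a,S(*p),z).round(1),plane(b,D(*q),z).round(1))
E
```

```text
bore [ 482.  -108.3   42.7] [[-0.0, -0.2], [0.1, 0.2]] [[ 476.1 -101.    50. ]] [[482.3 -93.5  50. ]]
keytop [466.3 125.6  75.7] [[-0.0, -0.1], [0.0, 0.1]] [[461.5 130.3  82. ]] [[466.6 136.9  82. ]]
sqtop [496.3 183.5  70.7] [[0.1, 0.4], [-0.3, -0.4]] [[493.4 186.   76. ]] [[495.5 194.1  76. ]]
rackR [432.4 113.   30.9] [[0.0, 0.2], [-0.2, -0.3]] [[428.4 117.2  38. ]] [[432.8 126.2  38. ]]
rackB [475.3  93.5  32.5] [[-0.0, -0.1], [0.1, 0.1]] [[471.1  97.6  38. ]] [[475.5 102.6  38. ]]
rackL [534.8 194.9  22.2] [[0.2, 1.7], [-1.4, -2.2]] [[528.2 200.2  38. ]] [[529.9 226.5  38. ]]
```

Candidates for the flat key are the steel key in the rack (scene 296,226; side 335,226), a smaller steel key lying flat (scene 319,259; side 382,253), a pink one (scene 270,289) and a yellow one (scene 264,222). The rack one fits: it is steel, larger and upright in a slot. The crops above confirm it, and the round-headed key next to it (scene 274,230) is the square key. I'll move the wrist camera over the rack.

```bash
python3 -m creep '[[0,0,0,-30,-26,4,0],[0,0,0,-30,-26,4,0],[0,0,0,-30,-26,4,0],[0,0,0,-30,-26,4,0],[0,0,0,-30,-26,4,0],[0,0,0,-30,-26,4,0],[0,0,0,-30,-26,4,0],[0,0,0,-30,-26,4,0],[0,0,0,-30,-26,4,0],[0,0,0,-30,-26,4,0]]'; python3 -m creep '[[0,0,0.12,-30,-26,4,0],[0,0,0.12,-25,-26,4,0],[0,0,0.12,0,0,4,0],[0,0,0.12,0,0,4,0],[0,0,0.12,0,0,0,0],[0,0,0.12,0,0,0,0],[0,0,0.12,0,0,0,0],[0,0,0.12,0,0,0,0],[0,0,0.12,0,0,0,0],[0,0,0.12,0,0,0,0]]'
```

```text
clock: 1.08
eef_pos: [416.1, 222.3, 362.1]
tcp_rot: [3.135, 0.0, 2.778]
contact_force: [1.1, 0.8, -0.3]
opening: 1.003
clock: 1.92
eef_pos: [449.1, 139.5, 344.7]
tcp_rot: [3.138, -0.004, 1.534]
contact_force: [-0.1, -0.4, -0.4]
opening: 1.001
```

```bash
python3 -m creep '[[0,0,0.12,-10,0,0,0],[0,0,0.12,0,0,0,0],[0,0,0.12,0,0,0,0],[0,0,0.09,0,0,0,0],[0,0,0,0,0,0,0]]'; python3 - <<'E'
from h import *
f=grab_frame("wrist"); cv2.imwrite("pics/w1.png",f["color"][:,:,::-1]); np.savez("w1.npz",**f)
print(f["T"].round(2).tolist())
E
```

```text
clock: 2.33
eef_pos: [448.7, 129.0, 344.7]
tcp_rot: [3.14, -0.006, 1.057]
contact_force: [0.9, 0.4, -0.0]
opening: 0.999
[[0.87, -0.48, -0.12, 482.2], [-0.49, -0.84, -0.22, 185.96], [0.0, 0.25, -0.97, 314.6], [0.0, 0.0, 0.0, 1.0]]
```

View pics/w1.png

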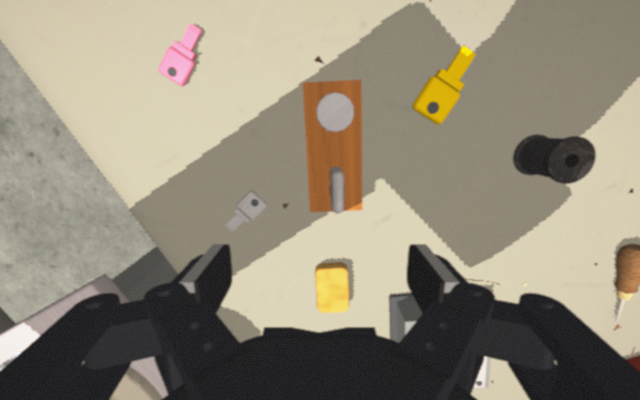

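```bash
python3 - <<'E'
from h import *
f=dict(np.load("w1.npz")); im=f["color"][60:230,280:400,::-1]
cv2.imwrite("pics/w1c.png",cv2.resize(im,None,fx=5,fy=3.5,interpolation=2))
c=plane(f,[(304,82),(361,80),(361.5,209.5),(309,211.5)],38);print(c.round(1))
m=c.mean(0);e=c[1]-c[2]+c[0]-c[3];print(m,np.arctan2(e[1],e[0]),np.linalg.norm(c-np.roll(c,1,0),axis=1))
E
```

```text
[[488.7 223.8  38. ]
 [533.4 200.5  38. ]
 [479.   94.4  38. ]
 [432.9 118.1  38. ]]
[483.49257809 159.20705107  38.        ] 1.0911270843927015 [119.56818994  50.37980959 119.23384844  51.8186852 ]
```

View pics/w1c.png

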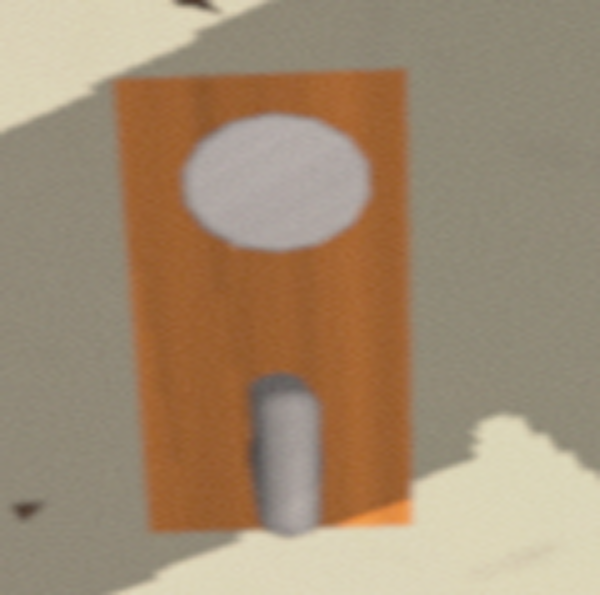

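```bash
python3 - <<'E'
from h import *
f=dict(np.load("w1.npz"))
q=lambda u,v:(280+u/5,60+v/3.5)
c=plane(f,[q(290,393),q(291,532),q(270,520),q(312,520)],82);print(c.round(1),c[:2].mean(0)); d=c[0]-c[1];print(np.arctan2(d[1],d[0]),np.linalg.norm(d))
print(plane(f,[q(277,182)],76))
from scipy.spatial.transform import Rotation as R
# keep rack geometry; switch top view from scene/side
a=grab_frame("scene");b=grab_frame("side")
S=lambda u,v:(225+u/5,165+v/4.4); D=lambda u,v:(225+u/4.4,165+v/3.8)
on=[(580,68),(614,109)]
for p in on: print(plane(a,S(*p),50).round(1))
E
python3 - <<'E'
import cv2,numpy as np
a=cv2.imread("pics/scene0.png")[170:212,318:370];b=cv2.imread("pics/side0.png")[172:216,300:358]
cv2.imwrite("pics/sw.png",np.vstack([cv2.resize(a,(600,290),interpolation=2),cv2.resize(b,(600,290),interpolation=2)]))
E
```

```text
[[477.4 145.9  82. ]
 [461.6 116.6  82. ]
 [460.  120.9  82. ]
 [466.1 117.5  82. ]] [469.51370356 131.22865901  82.        ]
1.0781667622055218 33.27240247235545
[[498.17006795 187.60877341  76.        ]]
[[ 501.7 -114.2   50. ]]
[[456.9 -93.1  50. ]]
```

View pics/sw.png

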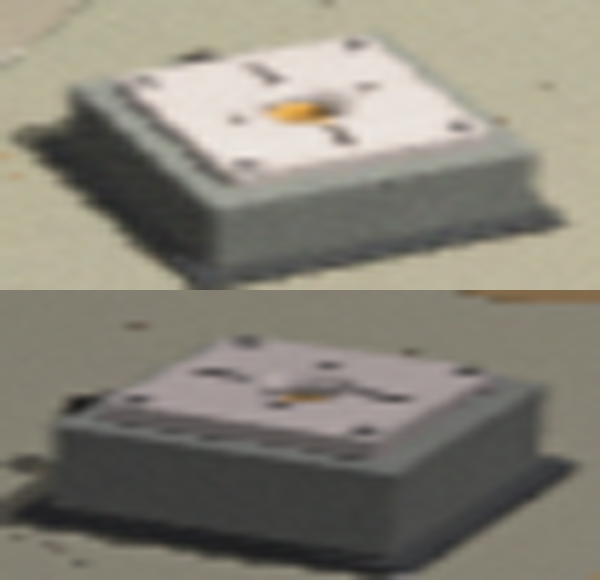

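The crops show the rack at 119 x 51 mm, yaw about 1.09, and the flat key at about (469,131), both matching the given sizes. The switch's on lines lie at about -0.44 rad, with the gland on the far side.

```bash
cat >> h.py <<'E'
from scipy.spatial.transform import Rotation as R
def delta(pos,yaw):
    s=sense(); Rc=R.from_euler('xyz',s["tcp_rot"]); Rt=R.from_euler('xyz',[np.pi,0,yaw])
    w=(Rc.inv()*Rt).as_rotvec(); d=Rc.inv().apply(np.array(pos)-s["eef_pos"])
    print("pose",s["eef_pos"].round(1),s["tcp_rot"].round(4),"F",s["contact_force"].round(1),"open",round(s["opening"],3)); print("turn",w.round(4),"shift",d.round(2))
E
python3 -c "
from h import *
delta([469,131,260],1.085)"
```

```text
pose [448.7 129.  344.7] [ 3.1401 -0.0057  1.0653] F [-0.1  0.1 -0. ] open 1.0
turn [ 0.0016 -0.0057 -0.0197] shift [11.07 16.69 84.8 ]
```

```bash
python3 -m creep '[[0.001,-0.006,-0.02,5.5,8.3,28,0],[0,0,0,5.5,8.4,28,0],[0,0,0,0,0,28,0],[0,0,0,0,0,0,0]]'; python3 -c "
from h import *
delta([469,131,260],1.085)
f=grab_frame('wrist'); cv2.imwrite('pics/w2.png',f['color'][:,:,::-1]); np.savez('w2.npz',**f)"
```

```text
clock: 2.82
eef_pos: [471.0, 131.6, 260.7]
tcp_rot: [3.136, -0.005, 1.099]
contact_force: [-0.8, -0.9, -0.1]
opening: 1.0
pose [471.  131.6 260.7] [ 3.1356 -0.0046  1.0985] F [-0.8 -0.9 -0.1] open 1.0
turn [ 0.006  -0.0046  0.0135] shift [-1.44 -1.48  0.66]
```

View pics/w2.png

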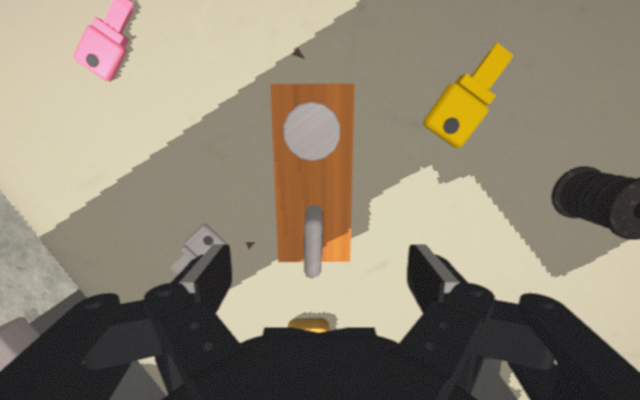

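```bash
python3 - <<'E'
from h import *
f=dict(np.load("w2.npz")); im=f["color"][190:290,265:365,::-1]
cv2.imwrite("pics/w2c.png",cv2.resize(im,None,fx=6,fy=6,interpolation=2))
print(proj(f,[[469,131,82],[469,131,65]]))
c=plane(f,[(272,84),(354,84),(351,261),(278,262)],38);print(c.round(1))
m=c.mean(0);e=c[1]-c[2]+c[0]-c[3];print(m,np.arctan2(e[1],e[0]),np.linalg.norm(c-np.roll(c,1,0),axis=1))
E
```

```text
[[312.33404977 250.79847385]
 [312.79078307 239.02409587]]
[[488.3 223.7  38. ]
 [533.3 200.7  38. ]
 [480.2  93.8  38. ]
 [433.2 117.1  38. ]]
[483.74887995 158.80770834  38.        ] 1.1016062318410365 [119.92831919  50.53183961 119.33363603  52.56665644]
```

View pics/w2c.png

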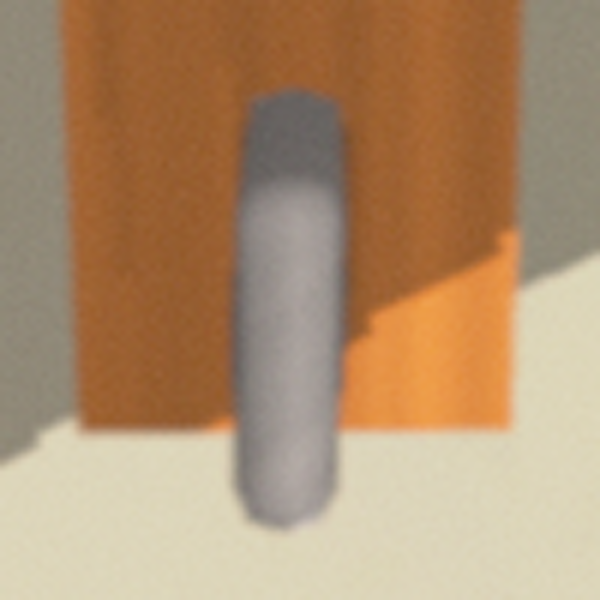

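```bash
python3 -m creep '[[0.005,-0.004,0,-0.9,-1.5,14,0],[0,0,0,0,0,13,0],[0,0,0,0,0,12,0],[0,0,0,0,0,1,0]]'; python3 -c "
from h import *
delta([469.2,131.5,220],1.095)"
```

```text
clock: 3.2
eef_pos: [472.4, 132.6, 227.2]
tcp_rot: [3.135, -0.005, 1.105]
contact_force: [-0.5, -0.5, 0.3]
opening: 1.001
pose [472.4 132.6 227.2] [ 3.1353 -0.0054  1.1045] F [-0.5 -0.5  0.3] open 1.001
turn [ 0.0062 -0.0054  0.0095] shift [-2.43 -2.39  7.19]
```

```bash
python3 -m creep '[[0.006,-0.005,0.01,-2.5,-2.5,7,0],[0,0,0,0,0,0,0]]'; python3 -c "
from h import *
delta([469.2,131.5,220],1.095)"
```

```text
clock: 3.37
eef_pos: [469.6, 131.7, 222.2]
tcp_rot: [3.14, -0.002, 1.095]
contact_force: [-0.9, -0.0, -0.3]
opening: 0.999
pose [469.6 131.7 222.2] [ 3.1402e+00 -1.6000e-03  1.0953e+00] F [-0.9 -0.  -0.3] open 0.999
turn [ 0.0014 -0.0016  0.0003] shift [-0.35 -0.24  2.2 ]
```

```bash
python3 -m creep '[[0,0,0,-0.3,-0.2,2,0.5],[0,0,0,0,0,0,1],[0,0,0,0,0,0,1],[0,0,0,0,0,0,1],[0,0,0,0,0,0,1],[0,0,0,0,0,0,1],[0,0,0,0,0,0,1],[0,0,0,0,0,0,1]]' 70; python3 -c "
from h import *
delta([469.2,131.5,220],1.095)"
```

```text
clock: 4.03
eef_pos: [470.3, 131.9, 223.8]
tcp_rot: [3.137, -0.005, 1.096]
contact_force: [-0.2, -0.0, -0.5]
opening: 0.102
pose [470.3 131.9 223.8] [ 3.1368 -0.0048  1.0962] F [-0.2 -0.  -0.5] open 0.102
turn [ 0.0048 -0.0048  0.0012] shift [-0.85 -0.86  3.78]
```

```bash
python3 -m creep '[[0,0,0,0,0,-8,1],[0,0,0,0,0,-15,1],[0,0,0,0,0,-25,1],[0,0,0,0,0,-25,1],[0,0,0,0,0,-25,1],[0,0,0,0,0,-10,1],[0,0,0,0,0,0,1]]'; python3 -c "
from h import *
f=grab_frame('wrist'); cv2.imwrite('pics/w3.png',f['color'][:,:,::-1]); np.savez('w3.npz',**f)
f=grab_frame('side'); cv2.imwrite('pics/s3.png',f['color'][:,:,::-1])
delta([450,-155,320],1.1)"
```

```text
clock: 4.62
eef_pos: [468.6, 131.3, 337.5]
tcp_rot: [3.14, -0.002, 1.096]
contact_force: [0.3, -0.4, -0.8]
opening: 0.104
pose [468.2 131.2 335.5] [-3.1416e+00 -3.0000e-04  1.0962e+00] F [-0.4  0.3 -0.7] open 0.103
turn [-0.     -0.0003 -0.0038] shift [-262.89  114.59   15.45]
```

View pics/w3.png

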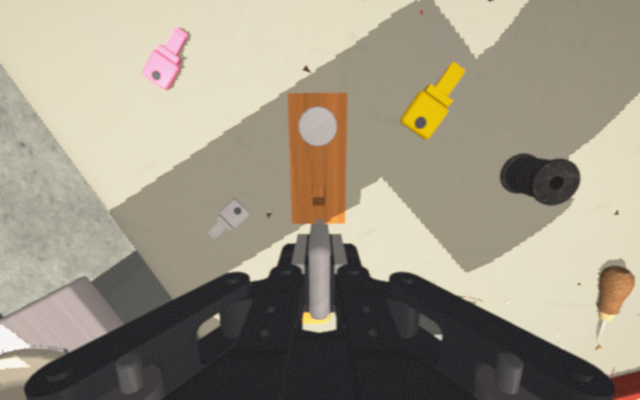

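View pics/s3.png

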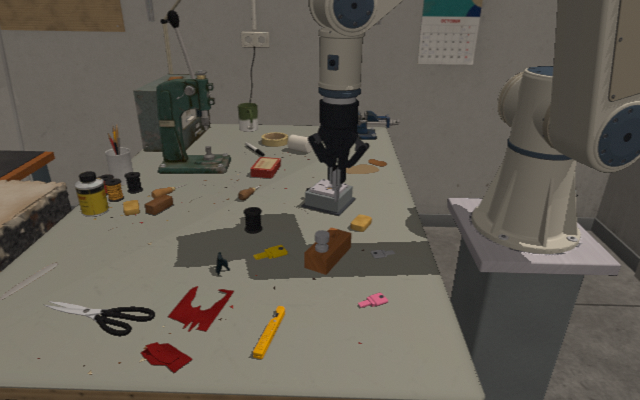

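The key is out: its bow shows between the fingers at (319,270), the rack slot at (318,195) is empty, and the square key is still standing. Next I move to look at the switch.

```bash
python3 -m creep '[[0,0,0,-15,7,2,1],[0,0,0,-29,12.5,2,1],[0,0,0,-31,13.5,2,1],[0,0,0,-31,13.5,2,1],[0,0,0,-31,13.5,2,1],[0,0,0,-31,13.5,2,1],[0,0,0,-31,13.5,2,1],[0,0,0,-31,13.5,2,1],[0,0,0,-31,13.5,2,1],[0,0,0,-10,5,0,1]]';python3 -m creep '[[0,0,0,0,0,0,1]]'; python3 -c "
from h import *
f=grab_frame('wrist'); cv2.imwrite('pics/w4.png',f['color'][:,:,::-1]); np.savez('w4.npz',**f)
delta([450,-155,320],1.1)"
```

```text
clock: 5.55
eef_pos: [445.4, -173.1, 305.0]
tcp_rot: [-3.126, 0.004, 1.105]
contact_force: [0.7, 0.6, -0.9]
opening: 0.107
clock: 5.63
eef_pos: [444.8, -175.3, 303.6]
tcp_rot: [-3.124, 0.004, 1.102]
contact_force: [-0.4, -0.0, 0.0]
opening: 0.104
pose [ 444.6 -174.4  303.5] [-3.1234  0.0041  1.102 ] F [-1.1 -0.2 -0.8] open 0.105
turn [-0.0182  0.0041  0.002 ] shift [ 19.65  -4.28 -16.54]
```

View pics/w4.png

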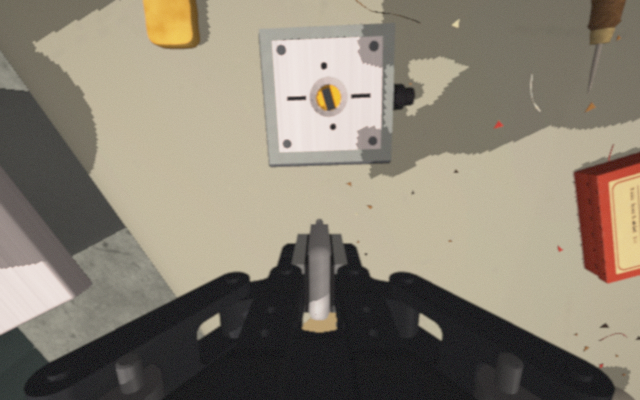

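```bash
python3 - <<'E'
from h import *
f=dict(np.load("w4.npz")); im=f["color"][57:137,279:379,::-1]
cv2.imwrite("pics/w4c.png",cv2.resize(im,None,fx=7,fy=7,interpolation=2))
E
```

```text
(no output)
```

View pics/w4c.png

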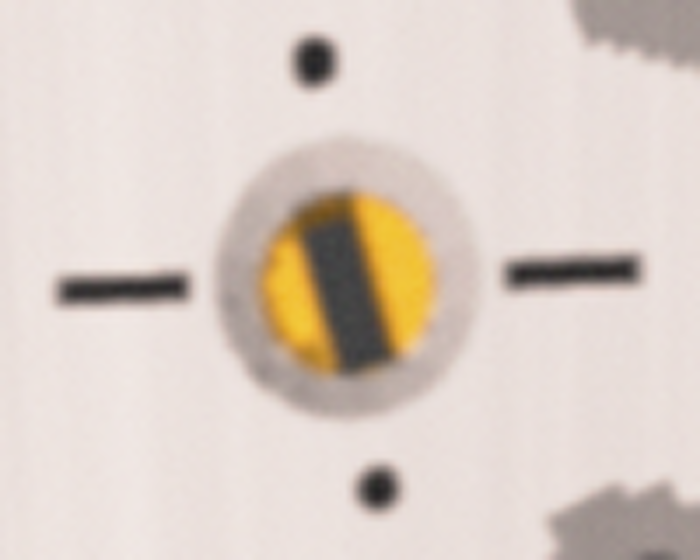

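```bash
python3 - <<'E'
from h import *
f=dict(np.load("w4.npz"))
q=lambda *L:[(279+(u+.0)/7,57+v/7) for u,v in L]
on=plane(f,q((123,289.5),(572,271)),50); do=plane(f,q((315,61),(378,488)),50)
print("on mid",on.mean(0),np.arctan2(*(on[1]-on[0])[1::-1]),"dots",do.mean(0),np.arctan2(*(do[0]-do[1])[1::-1]))
print("cs",plane(f,q((350,277)),50))
for a,b in [((342,372),(303,235)),((393,355),(350,205)),((366,363),(327,218))]:
    s=plane(f,q(a,b),42); print("slot",np.arctan2(*(s[1]-s[0])[1::-1]),s.mean(0),np.linalg.norm(s[1]-s[0]))
E
```

```text
on mid [ 485.32291212 -103.28329923   50.        ] -0.4321318008644073 dots [ 485.37985883 -103.27703667   50.        ] 1.2641904982809342
cs [[ 485.75474644 -103.14549829   50.        ]]
slot 1.3976097501740397 [ 482.31654155 -103.77357383   42.        ] 14.530771898742378
slot 1.4058998405502425 [ 488.03295932 -104.03075266   42.        ] 15.854899581328048
slot 1.3855831339470994 [ 485.1868285  -103.76577219   42.        ] 15.273181182079705
```

```bash
python3 - <<'E'
from h import *
f=dict(np.load("w4.npz")); im=f["color"][205:340,260:380,::-1]
cv2.imwrite("pics/w4k.png",cv2.resize(im,None,fx=5,fy=4.4,interpolation=2))
Rt=R.from_euler('xyz',[-3.1234,.0041,1.102]); t=np.array([444.6,-174.4,303.5])
for x,z in [(18,141.8),(-18,141.8),(18,177.8),(7.5,213.8),(-7.5,213.8),(18,155),(14,177.8),(14,185.8)]:
    for y in (-5,5): print(x,z,y,[((u-260)*5,(v-205)*4.4) for u,v in proj(f,Rt.apply([x,y,z])+t).round(1)])
E
```

```text
18 141.8 -5 [(np.float64(211.9999999999999), np.float64(160.60000000000002))]
18 141.8 5 [(np.float64(334.00000000000006), np.float64(160.60000000000002))]
-18 141.8 -5 [(np.float64(218.49999999999994), np.float64(494.1200000000001))]
-18 141.8 5 [(np.float64(331.50000000000006), np.float64(494.1200000000001))]
18 177.8 -5 [(np.float64(230.5000000000001), np.float64(43.120000000000054))]
18 177.8 5 [(np.float64(325.0), np.float64(43.120000000000054))]
7.5 213.8 -5 [(np.float64(243.0000000000001), np.float64(36.52000000000005))]
7.5 213.8 5 [(np.float64(319.00000000000006), np.float64(36.52000000000005))]
-7.5 213.8 -5 [(np.float64(244.00000000000006), np.float64(130.67999999999995))]
-7.5 213.8 5 [(np.float64(318.49999999999994), np.float64(130.23999999999998))]
18 155 -5 [(np.float64(220.0), np.float64(110.43999999999998))]
18 155 5 [(np.float64(330.0), np.float64(110.43999999999998))]
14 177.8 -5 [(np.float64(230.99999999999994), np.float64(74.36000000000003))]
14 177.8 5 [(np.float64(325.0), np.float64(74.36000000000003))]
14 185.8 -5 [(np.float64(234.00000000000006), np.float64(53.67999999999996))]
14 185.8 5 [(np.float64(323.49999999999994), np.float64(53.67999999999996))]
```

View pics/w4k.png

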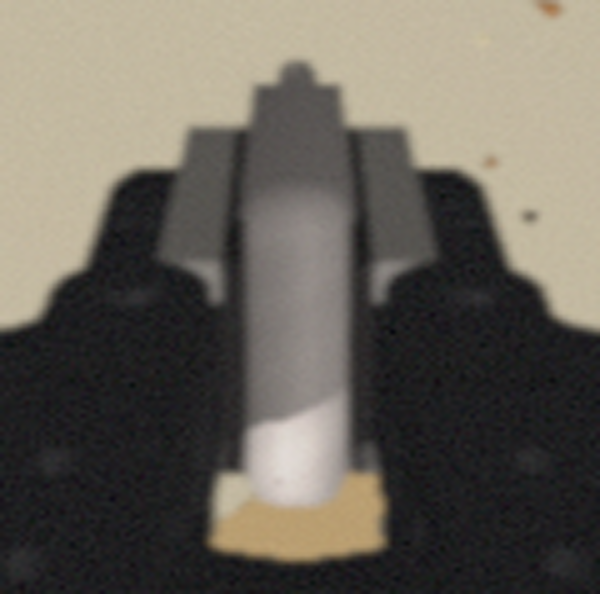

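```bash
python3 -m creep '[[-0.018,0.004,0,12,-12,-4,1],[0,0,0,22,-22,-4,1],[0,0,0,22,-22,-4,1],[0,0,0,18,-20,-2,1],[0,0,0.12,0,0,0,1],[0,0,0.12,0,0,0,1],[0,0,0.12,0,0,0,1],[0,0,0.12,0,0,0,1],[0,0,0.12,0,0,0,1],[0,0,0.12,0,0,0,1]]';python3 -m creep '[[0,0,0.12,0,0,0,1],[0,0,0.12,0,0,0,1],[0,0,0.12,0,0,0,1],[0,0,0.12,0,0,0,1],[0,0,0.12,0,0,0,1],[0,0,0.12,0,0,0,1],[0,0,0,0,0,0,1],[0,0,0,0,0,0,1]]'; python3 -c "
from h import *
f=grab_frame('wrist'); cv2.imwrite('pics/w5.png',f['color'][:,:,::-1]); np.savez('w5.npz',**f)
delta([485,-103,300],1.397); p=proj(f,[485.4,-103.3,50])[0]; print(p)
x,y=(p-[50,40]).astype(int); x=max(x,0);y=max(y,0);print(x,y); cv2.imwrite('pics/w5c.png',cv2.resize(f['color'][y:y+80,x:x+100,::-1],None,fx=7,fy=7,interpolation=2))
"
```

```text
clock: 6.52
eef_pos: [403.6, -59.3, 311.1]
tcp_rot: [-3.131, 0.011, 0.36]
contact_force: [-0.1, -0.4, -0.2]
opening: 0.105
clock: 7.18
eef_pos: [399.1, -49.5, 306.3]
tcp_rot: [3.141, 0.027, -0.39]
contact_force: [-0.3, -0.4, -1.3]
opening: 0.106
pose [399.1 -49.6 306.3] [ 3.1406  0.0267 -0.3899] F [-0.4  0.1 -0.3] open 0.107
turn [-0.0232  0.02   -1.7868] shift [99.92 16.74  3.62]
[343.6923104   62.45155391]
293 22
```

View pics/w5c.png

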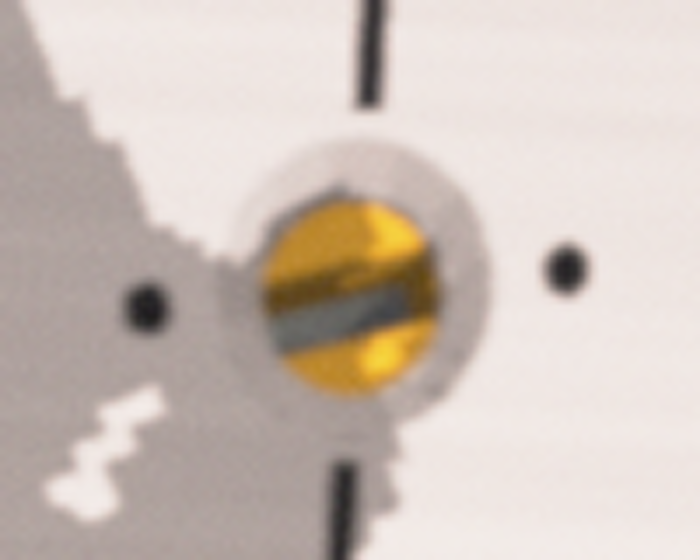

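View pics/w5.png

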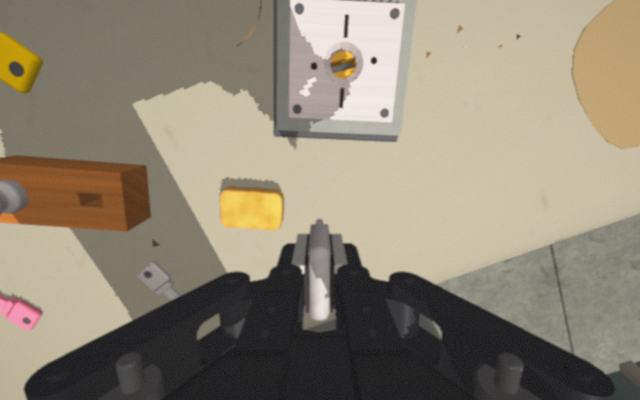

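```bash
python3 - <<'E'
from h import *
def show(T,p,e):
    M=np.eye(4);M[:3,:3]=R.from_euler('xyz',e).as_matrix();M[:3,3]=p
    print((np.linalg.inv(M)@T).round(4).tolist())
show(np.load("w4.npz")["T"],[444.6,-174.4,303.5],[-3.1234,.0041,1.102])
s=sense();show(np.load("w5.npz")["T"],s["eef_pos"],s["tcp_rot"])
show(np.load("w2.npz")["T"],[471,131.6,260.7],[3.1356,-.0046,1.0985])
f=dict(np.load("w5.npz"));q=lambda *L:[(293+u/7,22+v/7) for u,v in L]
d=plane(f,q((147,308),(566,270)),50);print(d.mean(0),d)
E
```

```text
[[-0.0009, -0.9662, -0.258, 65.1677], [1.0, -0.001, 0.0002, 1.7908], [-0.0005, -0.258, 0.9662, 30.3047], [0.0, 0.0, 0.0, 1.0]]
[[-0.0006, -0.9659, -0.2589, 66.606], [1.0, -0.0004, -0.001, -0.5247], [0.0009, -0.2589, 0.9659, 30.41], [0.0, 0.0, 0.0, 1.0]]
[[-0.0006, -0.9662, -0.258, 65.8914], [1.0, -0.0005, -0.0004, 1.1593], [0.0003, -0.258, 0.9662, 30.5156], [0.0, 0.0, 0.0, 1.0]]
[ 484.8520626  -103.21295949   50.        ] [[ 491.22011547  -83.16407259   50.        ]
 [ 478.48400974 -123.2618464    50.        ]]
```

```bash
python3 - <<'E'
from h import *
obs=[(1.102,65.168,1.791),(-.39,66.606,-.525),(1.0985,65.89,1.159)]
# start frame: 
T0=np.array([169.215-228.688,605.267-581.409]);y=2.76684
obs.append((y,T0@[np.cos(y),np.sin(y)],T0@[np.sin(y),-np.cos(y)]))
# w1
T1=np.array([482.2-448.7,185.96-129.0]);y=1.0653
obs.append((y,T1@[np.cos(y),np.sin(y)],T1@[np.sin(y),-np.cos(y)]));print(obs[-2:])
T3=np.load("w3.npz")["T"][:2,3]-[468.4,131.25];y=1.0962;obs.append((y,T3@[np.cos(y),np.sin(y)],T3@[np.sin(y),-np.cos(y)]));print(obs[-1])
A=[];b=[]
for y,x,v in obs:
    c,s=np.cos(y),np.sin(y); A+=[[1,0,c,s],[0,1,s,-c]];b+=[x,v]
A=np.array(A);b=np.array(b)
z,res,*_=np.linalg.lstsq(A,b,rcond=None);print(z,(A@z-b).round(2))
E
```

```text
[(2.76684, np.float64(64.07850476139065), np.float64(0.4325743224446)), (1.0653, np.float64(66.058353047056), np.float64(1.7278867759511336))]
(1.0962, np.float64(66.13215493903431), np.float64(1.3925580760638978))
[65.29344401  0.09899603  1.45025512 -0.14136341] [ 0.65 -0.33  0.08  0.2  -0.06  0.3  -0.19  0.07 -0.19 -0.29 -0.3   0.06]
```

```bash
python3 -m creep '[[0,0.02,-0.12,10,2,0,1],[0,0,-0.12,10,2,0,1],[0,0,-0.12,0,0,0,1],[0,0,-0.12,0,0,0,1],[0,0,-0.12,0,0,0,1],[0,0,-0.12,0,0,0,1],[0,0,-0.12,0,0,0,1],[0,0,-0.12,0,0,0,1],[0,0,-0.12,0,0,0,1],[0,0,-0.12,0,0,0,1]]';python3 -m creep '[[0,0,-0.12,0,0,0,1],[0,0,-0.12,0,0,0,1],[0,0,-0.12,0,0,0,1],[0,0,-0.12,0,0,0,1],[0,0,-0.12,0,0,0,1],[0,0,0,0,0,0,1]]'; python3 -c "
from h import *
delta([484,-101.4,290],1.397)"
```

```text
clock: 8.07
eef_pos: [416.0, -56.5, 304.0]
tcp_rot: [-3.132, 0.003, 0.862]
contact_force: [0.0, -0.1, 0.3]
opening: 0.103
clock: 8.57
eef_pos: [415.1, -54.5, 302.9]
tcp_rot: [-3.13, -0.004, 1.496]
contact_force: [-0.2, -0.0, -0.7]
opening: 0.106
pose [415.1 -54.5 302.9] [-3.1297 -0.0037  1.4964] F [-0.2 -0.  -0.7] open 0.106
turn [-0.0121 -0.0031  0.0994] shift [-41.69  72.29  11.91]
```

```bash
python3 -m creep '[[-0.012,-0.003,0.1,0,0,0,1],[0,0,0,-13,22,3,1],[0,0,0,-14,25,3,1],[0,0,0,-6,16,3,1],[0,0,0,0,0,0,1]]'; python3 -c "
from h import *
delta([484,-101.4,285],1.397)"
```

```text
clock: 8.98
eef_pos: [472.1, -97.9, 293.0]
tcp_rot: [-3.141, -0.0, 1.388]
contact_force: [-0.3, -0.2, 0.3]
opening: 0.107
pose [472.1 -97.9 293. ] [-3.1409e+00 -3.0000e-04  1.3876e+00] F [-0.3 -0.2  0.3] open 0.107
turn [-0.0007 -0.0003 -0.0094] shift [-1.29 12.34  8.  ]
```

```bash
python3 -m creep '[[0,0,-0.009,-1.2,12,4,1],[0,0,0,0,0,3,1],[0,0,0,0,0,0,1]]'; python3 -c "
from h import *
delta([484,-101.4,285],1.397)"
```

```text
clock: 9.23
eef_pos: [482.8, -100.7, 284.9]
tcp_rot: [-3.138, -0.001, 1.392]
contact_force: [-0.4, -0.7, -0.5]
opening: 0.106
pose [ 482.8 -100.7  284.9] [-3.1378e+00 -6.0000e-04  1.3924e+00] F [-0.4 -0.7 -0.5] open 0.106
turn [-0.0038 -0.0006 -0.0046] shift [-0.51  1.31 -0.13]
```

```bash
python3 -m creep '[[-0.004,0,-0.005,-0.5,1.3,0,1],[0,0,0,0,0,0,1]]'; python3 -c "
from h import *
delta([484,-101.4,285],1.397)
a=grab_frame('scene')['color'][130:215,300:385,::-1];b=grab_frame('side')['color'][140:225,285:370,::-1];c=grab_frame('wrist')['color'][190:340,240:400,::-1]
cv2.imwrite('pics/h6.png',np.hstack([cv2.resize(a,(400,400),interpolation=2),cv2.resize(b,(400,400),interpolation=2)]));cv2.imwrite('pics/w6.png',cv2.resize(c,None,fx=5,fy=4,interpolation=2))"
```

```text
clock: 9.4
eef_pos: [482.4, -100.4, 284.6]
tcp_rot: [-3.14, -0.001, 1.397]
contact_force: [1.4, 0.3, -0.8]
opening: 0.104
pose [ 482.4 -100.4  284.6] [-3.1400e+00 -8.0000e-04  1.3972e+00] F [ 1.4  0.3 -0.8] open 0.104
turn [-0.0016 -0.0008  0.0002] shift [-0.66  1.75 -0.44]
```

View pics/h6.png

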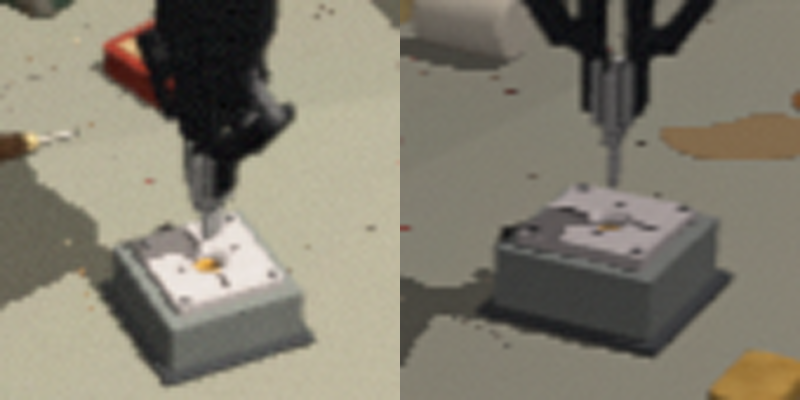

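View pics/w6.png

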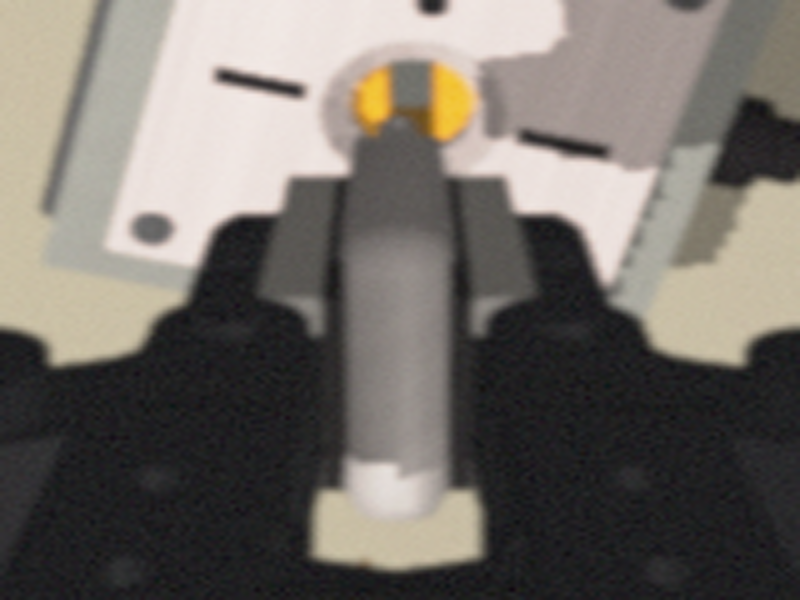

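```bash
python3 -m creep '[[0,0,0,-0.7,2.5,5,1],[0,0,0,0,0,0,1]]'; python3 -c "
from h import *
delta([484.1,-101.4,275],1.397)"
```

```text
clock: 9.72
eef_pos: [484.8, -101.5, 280.0]
tcp_rot: [-3.141, -0.001, 1.397]
contact_force: [-0.1, 0.6, -0.8]
opening: 0.107
pose [ 484.8 -101.5  280. ] [-3.1414e+00 -8.0000e-04  1.3972e+00] F [-0.1  0.6 -0.8] open 0.107
turn [-0.0002 -0.0008  0.0002] shift [-0.02 -0.72  4.99]
```

```bash
python3 -m creep '[[0,0,0,0,-0.6,6,1],[0,0,0,0,0,6,1],[0,0,0,0,0,5,1]]'; python3 -c "
from h import *
delta([484.1,-101.4,256],1.397)"
```

```text
clock: 9.97
eef_pos: [484.5, -101.5, 262.4]
tcp_rot: [3.14, -0.001, 1.397]
contact_force: [0.1, -0.1, -1.2]
opening: 0.103
pose [ 484.5 -101.5  262.4] [ 3.1400e+00 -7.0000e-04  1.3969e+00] F [ 0.1 -0.1 -1.2] open 0.103
turn [ 0.0016 -0.0007 -0.0001] shift [-0.   -0.42  6.41]
```

```bash
for i in 1 ; do python3 -m creep '[[0.001,0,0,0,-0.4,3,1],[0,0,0,0,0,3,1],[0,0,0,0,0,3,1]]'; done; python3 -c "
from h import *
delta([484.1,-101.4,256],1.397)"
```

```text
clock: 10.22
eef_pos: [483.6, -101.3, 251.1]
tcp_rot: [-3.14, -0.001, 1.397]
contact_force: [-0.6, 0.2, -0.2]
opening: 0.106
pose [ 483.6 -101.3  251.1] [-3.1399e+00 -8.0000e-04  1.3968e+00] F [-0.6  0.2 -0.2] open 0.106
turn [-0.0017 -0.0008 -0.0002] shift [ 0.01  0.53 -4.87]
```

```bash
python3 -m creep '[[0,0,0,0,0.2,4,1],[0,0,0,0,0,4,1],[0,0,0,0,0,3,1]]'; python3 -c "
from h import *
delta([484.1,-101.4,235.8],1.397)"
```

```text
clock: 10.47
eef_pos: [483.7, -101.3, 238.8]
tcp_rot: [-3.14, -0.001, 1.397]
contact_force: [-0.1, 0.6, -0.2]
opening: 0.104
pose [ 483.7 -101.3  238.8] [-3.1395e+00 -8.0000e-04  1.3968e+00] F [-0.1  0.6 -0.2] open 0.104
turn [-0.0021 -0.0008 -0.0002] shift [0.01 0.36 2.97]
```

```bash
python3 -m creep '[[0,0,0,0,0,3,1],[0,0,0,0,0,1.5,1]]';python3 -m creep '[[0,0,0,0,0,1.5,1]]'; python3 -c "
from h import *
delta([484.1,-101.4,235.8],1.397)"
```

```text
clock: 10.63
eef_pos: [484.1, -101.3, 234.8]
tcp_rot: [-3.14, -0.001, 1.397]
contact_force: [-9.8, 4.1, 43.8]
opening: 0.102
clock: 10.72
eef_pos: [484.2, -101.3, 234.7]
tcp_rot: [-3.139, -0.001, 1.397]
contact_force: [-10.7, 2.9, 38.5]
opening: 0.106
pose [ 484.2 -101.3  234.7] [-3.1393e+00 -1.0000e-03  1.3965e+00] F [-10.7   2.9  38.5] open 0.106
turn [-0.0023 -0.001  -0.0005] shift [-0.09 -0.11 -1.06]
```

```bash
cat >> h.py <<'E'
def turnto(yaw,z=235.3,c=(483.9,-103.0)):
    delta([c[0]+1.7*np.cos(yaw),c[1]+1.7*np.sin(yaw),z],yaw); print("tq",sense()["wrist_torque"].round(2))
E
python3 -m creep '[[0,0,0,0,0,-1,1],[0,0,0,0,0,0,1]]'; python3 -c "
from h import *
turnto(1.397);turnto(1.2)"
```

```text
clock: 10.88
eef_pos: [484.5, -101.4, 236.7]
tcp_rot: [-3.141, -0.001, 1.397]
contact_force: [-0.1, 0.7, 0.4]
opening: 0.104
pose [ 484.5 -101.4  236.7] [-3.1405e+00 -8.0000e-04  1.3966e+00] F [-0.1  0.7  0.4] open 0.104
turn [-0.0011 -0.0008 -0.0004] shift [ 0.02 -0.32  1.4 ]
tq [ 0.06 -0.01 -0.05]
pose [ 484.5 -101.4  236.7] [-3.1405e+00 -8.0000e-04  1.3966e+00] F [-0.1  0.7  0.4] open 0.104
turn [-0.0011 -0.0007  0.1966] shift [-0.01  0.01  1.4 ]
tq [ 0.06 -0.01 -0.05]
```

```bash
python3 -m creep '[[0,0,0.07,0,0,0.5,1],[0,0,0.07,0,0,0.2,1],[0,0,0.06,0,0,0.2,1]]'; python3 -c "
from h import *
turnto(1.2);turnto(0.95)"
```

```text
clock: 11.13
eef_pos: [484.8, -101.4, 235.8]
tcp_rot: [3.142, -0.001, 1.191]
contact_force: [-1.2, 0.6, 6.9]
opening: 0.109
pose [ 484.8 -101.4  235.8] [ 3.1416e+00 -8.0000e-04  1.1912e+00] F [-1.2  0.6  6.9] open 0.109
turn [ 0.     -0.0008 -0.0088] shift [-0.08 -0.25  0.51]
tq [0.01 0.3  0.09]
pose [ 484.8 -101.4  235.8] [ 3.1416e+00 -8.0000e-04  1.1912e+00] F [-1.2  0.6  6.9] open 0.109
turn [-1.000e-04 -8.000e-04  2.412e-01] shift [-0.13  0.17  0.51]
tq [0.01 0.3  0.09]
```

```bash
python3 -m creep '[[0,0,0.08,0,0,0,1],[0,0,0.08,-0.2,0.2,0,1],[0,0,0.08,-0.1,0,0,1],[0,0,0,0,0,0,1]]'; python3 -c "
from h import *
turnto(0.65)"
```

```text
clock: 11.47
eef_pos: [485.1, -101.7, 235.9]
tcp_rot: [3.141, -0.001, 0.937]
contact_force: [-1.0, 0.1, 3.3]
opening: 0.107
pose [ 485.1 -101.7  235.9] [ 3.1413e+00 -1.0000e-03  9.3720e-01] F [-1.   0.1  3.3] open 0.107
turn [ 1.000e-04 -1.100e-03  2.872e-01] shift [-0.09  0.28  0.57]
tq [0.06 0.25 0.04]
```

```bash
python3 -m creep '[[0,0,0.1,-0.1,0.2,0,1],[0,0,0.1,-0.1,0.2,0,1],[0,0,0.1,-0.1,0,0,1],[0,0,0,0,0,0,1]]'; python3 -c "
from h import *
turnto(0.35)"
```

```text
clock: 11.8
eef_pos: [485.4, -102.2, 235.9]
tcp_rot: [3.141, -0.001, 0.636]
contact_force: [-1.1, 0.3, 3.1]
opening: 0.104
pose [ 485.4 -102.2  235.9] [ 3.1412e+00 -1.3000e-03  6.3580e-01] F [-1.1  0.3  3.1] open 0.104
turn [ 2.000e-04 -1.400e-03  2.858e-01] shift [-0.08  0.24  0.57]
tq [0.03 0.18 0.07]
```

```bash
python3 -m creep '[[0,0,0.1,-0.1,0.2,0,1],[0,0,0.1,-0.1,0.2,0,1],[0,0,0.1,-0.1,0,0,1],[0,0,0,0,0,0,1]]'; python3 -c "
from h import *
turnto(0.05)"
```

```text
clock: 12.13
eef_pos: [485.6, -102.7, 235.9]
tcp_rot: [3.141, -0.002, 0.345]
contact_force: [-1.0, -0.6, 4.3]
opening: 0.105
pose [ 485.6 -102.7  235.9] [ 3.1414e+00 -1.7000e-03  3.4520e-01] F [-1.  -0.6  4.3] open 0.105
turn [-0.     -0.0017  0.2952] shift [-0.06  0.25  0.58]
tq [0.12 0.21 0.02]
```

```bash
python3 -m creep '[[0,0,0.1,-0.1,0.2,0,1],[0,0,0.1,-0.1,0.2,0,1],[0,0,0.1,-0.1,0,0,1],[0,0,0,0,0,0,1]]'; python3 -c "
from h import *
turnto(-0.25)"
```

```text
clock: 12.47
eef_pos: [485.5, -103.2, 235.9]
tcp_rot: [-3.142, -0.002, 0.063]
contact_force: [-0.9, 0.9, 2.2]
opening: 0.104
pose [ 485.5 -103.2  235.9] [-3.1416e+00 -2.0000e-03  6.2500e-02] F [-0.9  0.9  2.2] open 0.104
turn [-3.000e-04 -1.900e-03  3.125e-01] shift [-0.01  0.24  0.56]
tq [0.05 0.18 0.03]
```

```bash
python3 -m creep '[[0,0,0.1,-0.1,0.2,0,1],[0,0,0.1,-0.1,0.2,0,1],[0,0,0.1,-0.1,0,0,1],[0,0,0,0,0,0,1]]'; python3 -c "
from h import *
turnto(-0.43)"
```

```text
clock: 12.8
eef_pos: [485.4, -103.7, 235.9]
tcp_rot: [-3.141, -0.002, -0.215]
contact_force: [-0.8, 0.2, 3.0]
opening: 0.106
pose [ 485.4 -103.7  235.9] [-3.1412e+00 -2.3000e-03 -2.1460e-01] F [-0.8  0.2  3. ] open 0.106
turn [-0.0006 -0.0022  0.2154] shift [0.06 0.02 0.58]
tq [0.03 0.15 0.  ]
```

```bash
python3 -m creep '[[0,0,0.08,0,0.1,0,1],[0,0,0.08,0,0,0,1],[0,0,0.0,0,0,0,1]]'; python3 -c "
from h import *
turnto(-0.43)"
```

```text
clock: 13.05
eef_pos: [485.3, -103.9, 235.9]
tcp_rot: [-3.141, -0.002, -0.352]
contact_force: [-0.4, -0.1, 2.9]
opening: 0.108
pose [ 485.3 -103.9  235.9] [-3.1412e+00 -2.1000e-03 -3.5190e-01] F [-0.4 -0.1  2.9] open 0.108
turn [-0.0005 -0.0021  0.0781] shift [ 0.04 -0.21  0.58]
tq [0.03 0.16 0.04]
```

```bash
python3 -m creep '[[0,0,0.06,0,-0.1,0,1],[0,0,0.05,0,0,0,1],[0,0,0,0,0,0,1]]'; python3 -c "
from h import *
turnto(-0.43)"
```

```text
clock: 13.3
eef_pos: [485.3, -104.0, 235.9]
tcp_rot: [-3.141, -0.002, -0.437]
contact_force: [-0.9, 1.0, 3.5]
opening: 0.105
pose [ 485.3 -104.   235.9] [-3.1415e+00 -2.0000e-03 -4.3740e-01] F [-0.9  1.   3.5] open 0.105
turn [-0.0001 -0.002  -0.0074] shift [ 0.01 -0.3   0.55]
tq [-0.01  0.15  0.05]
```

```bash
python3 -m creep '[[0,0,0.05,0,-0.1,0,1],[0,0,0,0,0,0,1]]'; python3 -c "
from h import *
turnto(-0.43)"
```

```text
clock: 13.47
eef_pos: [485.3, -104.0, 235.9]
tcp_rot: [3.142, -0.002, -0.472]
contact_force: [-0.6, -0.9, 3.2]
opening: 0.107
pose [ 485.3 -104.   235.9] [ 3.1416e+00 -1.9000e-03 -4.7230e-01] F [-0.6 -0.9  3.2] open 0.107
turn [ 0.0001 -0.0019 -0.0423] shift [ 0.03 -0.3   0.57]
tq [-0.07  0.2   0.08]
```

```bash
python3 -m creep '[[0,0,0.06,0,-0.2,0,1],[0,0,0,0,0,0,1]]'; python3 -c "
from h import *
turnto(-0.5)"
```

```text
clock: 13.63
eef_pos: [485.3, -103.9, 235.9]
tcp_rot: [3.141, -0.002, -0.519]
contact_force: [-1.9, -1.4, 2.9]
opening: 0.104
pose [ 485.3 -103.9  235.9] [ 3.1412e+00 -1.9000e-03 -5.1920e-01] F [-1.9 -1.4  2.9] open 0.104
turn [ 0.0004 -0.0019 -0.0192] shift [ 0.02 -0.15  0.56]
tq [-0.17  0.15 -0.01]
```

```bash
python3 -m creep '[[0,0,0.05,0,-0.1,0,1],[0,0,0,0,0,0,1]]'; python3 -c "
from h import *
turnto(-0.45)"
```

```text
clock: 13.8
eef_pos: [485.3, -104.0, 235.9]
tcp_rot: [3.141, -0.002, -0.557]
contact_force: [-1.9, -0.9, 3.2]
opening: 0.105
pose [ 485.3 -104.   235.9] [ 3.1411e+00 -1.9000e-03 -5.5700e-01] F [-1.9 -0.9  3.2] open 0.105
turn [ 0.0006 -0.0019 -0.107 ] shift [-0.01 -0.28  0.58]
tq [-0.13  0.19  0.04]
```

```bash
python3 -m creep '[[0,0,0.05,0,-0.1,0,1]]'; python3 -c "
from h import *
turnto(-0.45)"
```

```text
clock: 13.88
eef_pos: [485.3, -104.0, 235.9]
tcp_rot: [3.141, -0.002, -0.599]
contact_force: [-1.1, -2.4, 4.1]
opening: 0.103
pose [ 485.3 -104.   235.9] [ 3.141e+00 -1.900e-03 -5.994e-01] F [-1.1 -2.4  4.1] open 0.103
turn [ 0.0008 -0.0018 -0.1494] shift [-0.02 -0.26  0.57]
tq [-0.53  0.35  0.11]
```

```bash
python3 -m creep '[[0,0,-0.08,0,-0.1,0,1],[0,0,-0.07,0,0,0,1],[0,0,0,0,0,0,1]]'; python3 -c "
from h import *
turnto(-0.45)"
```

```text
clock: 14.13
eef_pos: [485.4, -103.7, 235.6]
tcp_rot: [3.142, -0.002, -0.429]
contact_force: [-0.2, -1.1, 2.6]
opening: 0.109
pose [ 485.4 -103.7  235.6] [ 3.1416e+00 -1.8000e-03 -4.2900e-01] F [-0.2 -1.1  2.6] open 0.109
turn [ 0.     -0.0018  0.021 ] shift [0.02 0.08 0.25]
tq [-0.27  0.13  0.03]
```

```bash
python3 -m creep '[[0,0,0,0,0,0,0.8],[0,0,0,0,0,0,0.6],[0,0,0,0,0,0,0.4],[0,0,0,0,0,0,0.3],[0,0,0,0,0,0,0.3],[0,0,0,0,0,0,0.3]]'; python3 -m creep '[[0,0,0,0,0,-8,0.3],[0,0,0,0,0,-15,0.3],[0,0,0,0,0,-25,0.3],[0,0,0,0,0,-25,0.3],[0,0,0,0,0,-25,0.3],[0,0,0,-15,0,-10,0.2],[0,0,0,-15,0,0,0],[0,0,0,0,0,0,0]]'; python3 -c "
from h import *
f=grab_frame('wrist'); np.savez('w7.npz',**f); cv2.imwrite('pics/w7.png',f['color'][:,:,::-1])
turnto(-.43)"
```

```text
clock: 14.63
eef_pos: [485.4, -103.3, 234.9]
tcp_rot: [-3.141, -0.001, -0.426]
contact_force: [-0.4, -0.2, -0.4]
opening: 0.701
clock: 15.3
eef_pos: [457.0, -90.7, 351.2]
tcp_rot: [-3.141, -0.001, -0.427]
contact_force: [-0.8, 0.2, -0.9]
opening: 0.999
pose [458.2 -91.1 351.4] [-3.1408e+00 -2.3000e-03 -4.2660e-01] F [-0.3  0.4  0.4] open 0.995
turn [-0.0007 -0.0023  0.0034] shift [ 29.7    0.28 116.21]
tq [ 0.04  0.   -0.02]
```

View pics/w7.png

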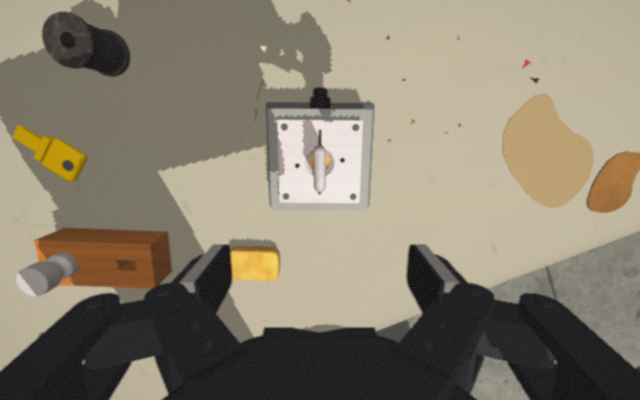

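```bash
python3 - <<'E'
from h import *
f=dict(np.load("w7.npz")); cv2.imwrite("pics/w7c.png",cv2.resize(f["color"][115:215,260:380,::-1],None,fx=6,fy=6,interpolation=2))
c=np.array([483.7+1.45,-103.1-.14,0]);a=-.432;u=np.array([np.cos(a),np.sin(a),0])
p=proj(f,[c+18*u+[0,0,94],c-18*u+[0,0,94],c+14*u+[0,0,50],c-14*u+[0,0,50]]);print(((p-[260,115])*6).round(0))
E
python3 - <<'E'
from h import *
a=grab_frame('scene')['color'][130:265,260:385,::-1];b=grab_frame('side')['color'][140:280,270:400,::-1]
cv2.imwrite('pics/h8.png',np.hstack([cv2.resize(a,(400,420),interpolation=2),cv2.resize(b,(400,420),interpolation=2)]))
E
```

```text
[[359. 188.]
 [358. 463.]
 [359. 192.]
 [358. 373.]]
```

View pics/w7c.png

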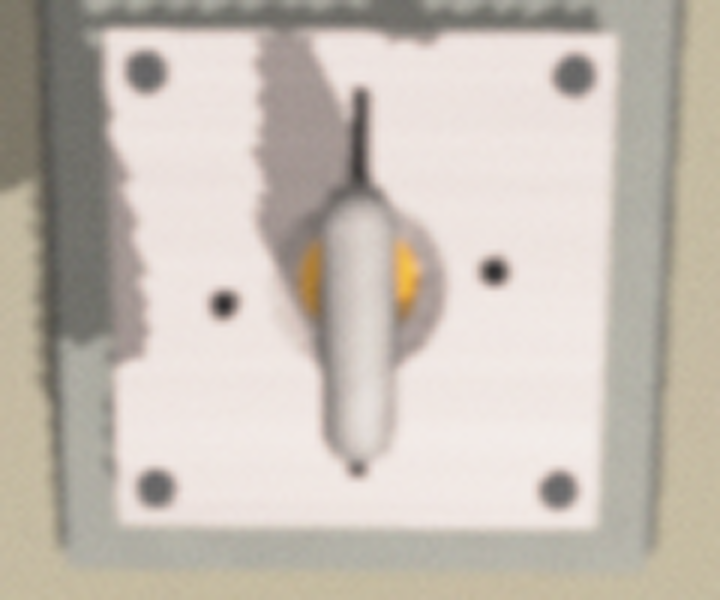

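View pics/h8.png

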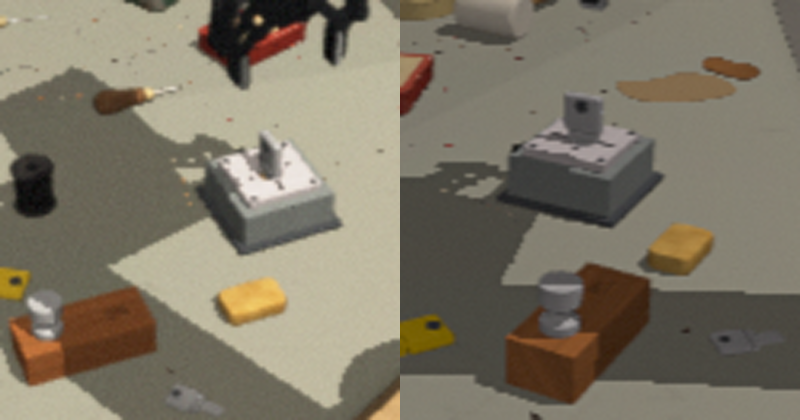

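The key's top edge, at crop (358,190) to (358,463), sits where a fully home key should appear and is in line with the on lines. The gripper is open and clear of the switch, and the square key, wax block and spool look unmoved.

```bash
python3 -m creep '[[0,0,0,0,0,0,0],[0,0,0,0,0,0,0]]'; python3 -c "
from rig import job
print(job.sign_off())"
```

```text
clock: 15.62
eef_pos: [459.9, -91.8, 349.9]
tcp_rot: [-3.141, -0.001, -0.427]
contact_force: [-0.6, -0.0, -1.0]
opening: 1.002
the job is handed in; nothing more can be done
None
```

I took the flat steel key out of the rack and pushed it home in the switch. I turned it clockwise to what I took to be the stop, lined it up with the on lines, let go and handed the job in at 15.6 s.

**Insertion:** the slot stood at about 1.83 rad from the switch's x axis. The key slid in without resistance and bottomed with about 44 N on the wrist, its lower end about 28 mm below the mouth.

**Turn:** the blade has some play in the slot, so I turned until the wrist torque jumped, about 0.17 rad past the on lines. I took that for the stop but could not see the barrel. I then turned the key back, within that play, into line with the on lines before letting go.

**Last checks:**
- In the wrist picture the key's top lies within about 1 pixel of where a fully home key in line with the on lines should appear.
- The gripper is fully open, clear of the switch, and the force reading is near zero.
- By eye, the square key is still in the rack and the spool and wax block have not moved. The rivet tin is partly hidden behind the gripper in the last picture.

**One disagreement:** the camera's reported position was off by about 1.5 mm in x against the arm's own readings. I found this by viewing the switch at two wrist angles and corrected for it before inserting.

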